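Set out the smear-staining line in the drip tray

ROBOT

A 7-joint arm with a two-finger parallel gripper is mounted at the origin on the work surface. World frame = base frame: x ahead of the robot, y to its left, z up, the work surface at z = 0. Lengths are in m, angles in degrees, forces in N, time in s.
With the tool pointing down it reaches from about 0.425 to 0.825 m from the base axis. Payload 3.6 kg.
Tool frame: the origin (TCP) lies between the finger pads; the fingertips stand 19 mm ahead of it and the grasp point (between the pads) is the TCP; z points along the fingers, y is the direction in which the jaws open and shut (so a half turn about z gives the same grasp; the last joint's range is limited). The gripper opens to 93 mm and grips with 3 to 60 N. Pads are 15 mm wide; open, the fingers measure 128 mm over their backs; the gripper's body (75 mm by 188 mm) begins 65 mm behind the grasp point.
Start: joints at [65.403, 35.231, -0.722, 81.555, 0.464, 63.22, -2.315], TCP at [0.255, -0.598, 0.238] pointing down, gripper open.
Joint ranges: [-178.69, 178.69], [-17.37, 117.87], [-77.05, 75.6], [15.02, 138.74], [-78.02, 258.01], [0.78, 113.62], [-162.83, 162.83]. Speed limits (degrees/s): [159.86, 159.86, 180, 180, 180, 180, 180].

INTERFACE

Orientations are given as a 3x3 rotation matrix whose columns are the frame's x, y, z axes.
In Python, from rig import status, snapshot, env gives the robot as it stands. The module is installed in compiled form; this text tells all that it offers.
- The arm moves only by the tool play_rows, never from a script. Its argument "increments" is a list that holds one entry, the list of rows, each a list of 4 numbers: the shift along the world's x, y, z in cm, then the turn about the world's z in degrees. A call has 1 to 10 rows; each row is the pose to reach, as a shift and turn from the pose commanded when the call began; what a row does not reach only later rows make up. A row lasts 1/10 s, in which the tool goes at most 50 mm and 8.59 degrees, less where a joint would pass 70% of its speed; a pose out of reach is approached as far as the arm can. A call with a gripper value outside its range is refused whole. "grip" is the closure, from 0 (fully open) to 1 (shut), set as the call begins (left out, the last holds). The fingers move at their own pace and stop on an object; "squeeze" is the grip in N (left out, the last holds). Time passes only in rows, so rows that repeat a pose let the fingers close. It gives the time, the measured TCP pose, the force and the opening at its end, in the units of the state.
- status.get_obs(): the state, without advancing time (a new reading comes with each control period).
- snapshot(name): name is "side" or "top"; returns a dict with "color" (480x640x3 uint8, blue, green, red), "z_map" (480x640 float32, m along the optical axis (not along the pixel's ray), 0 where there is no reading), "mtx" (3x3 intrinsics, pixels), "rvec" (rotation vector, rad) and "tvec" (3), from world to camera coordinates, as OpenCV has them. Camera axes: x right, y down, z forward; pixel columns grow to the right and rows downward; lengths in m; the calibration is good to about 2 mm. A picture is of the moment at which its call begins.
- env.hand_in(): hands the job in, once; it reports no verdict.
The state is a dict: "t": time; "q": joint angles; "qd": joint speeds; "tau": joint torques, N m; "position": TCP position; "tcp_rot": TCP orientation; "wrist_force": force on the tool from outside, world axes, zero at the start; "torque": the same for the moment, N m; "finger_gap": finger opening in m.
Only numpy, scipy, OpenCV 4.12 (cv2) and the standard library are available. Lean on these libraries where they do the work, as an engineer would, in place of code of your own. Each camera call takes 0.05 s, during which the arm holds its last target.

TASK

Set out the blood-smear staining line in the steel drip tray: stand the square staining jar in the middle of the tray, the rinse beaker beside it on the drying-rack side and the fixative jar on its other side, the three in one row along the tray's length, and the dropper bottle straight behind the staining jar (across the tray, on the side away from the robot), each about 3 cm clear of the staining jar. The staining jar must end with its glass cover properly seated on it. All four vessels stand upright on the tray floor; knock nothing over, set the glass down gently rather than dropping it, and leave the slide carton where it is.

Things in the scene. Friction and masses are not known exactly. Their poses are not given: they have to be found in the camera images.
- tray: Drip tray, stainless steel, fixed to the bench. 216 mm (its x, across) by 280 mm (its y, along), rim 16 mm high, walls and floor 3 mm thick, so its inside floor is 3 mm above the bench. Origin: centre of the underside, at bench height. Its +x points away from the robot (yaw within 0.17 rad of the robot's x).
- drying_rack: Slide drying rack, white plastic with glass slides standing in it, fixed on the bench close outside one short end of the tray (left or right, it varies). 170 mm (x) by 75 mm (y), 84 mm high. Origin: centre of the underside.
- sharps_bin: Yellow plastic sharps bin with lid, fixed on the bench close outside the other short end of the tray. 130 mm (x) by 100 mm (y), 88 mm high. Origin: centre of the underside.
- stain_jar: Staining jar (slide jar), clear glass, open on top, 180 g: square upright body 40 by 40 mm (sides along its x and y) on a round foot 58 mm in diameter, 10 mm high; the foot is its widest part, clear gaps are counted from it. 85 mm high overall; square mouth 33 mm wide inside. Any yaw at the start. Origin: centre of the underside, z up.
- jar_cover: Glass cover of the staining jar, 35 g. From its origin (centre of the underside) up: a bevelled centring boss 24 mm in diameter to 5 mm, which goes into the jar's mouth; a disc 54 mm in diameter from 5 to 10 mm; an upright ground-glass knob 16 mm in diameter from 10 to 34 mm. Starts standing on its boss on the bench. Seated, its origin is 80 mm above the jar's origin.
- rinse_beaker: Rinse beaker: empty, open, clear glass, straight round wall 58 mm in diameter, 80 mm high, wall 3 mm, small spout, 90 g. Origin: centre of the underside, z up.
- fixative_jar: Fixative jar: closed round glass jar 54 mm in diameter with a paper band and a white ribbed screw cap (50 mm in diameter, from 68 mm up), 86 mm high, 220 g. Origin: centre of the underside, z up.
- dropper_bottle: Dropper bottle: small amber glass bottle 32 mm in diameter, straight up to 46 mm, with a black collar (20 mm in diameter) and rubber bulb above, 84 mm high overall, 60 g. Origin: centre of the underside, z up.
- slide_carton: Bystander: small closed carton of slides, pale with a white lid, 78 by 28 mm and 32 mm high, 120 g, loose on the bench among the glassware. Origin: centre of the underside.
There are look-alikes about, which are no part of the job. Leave any yellow look-alike of the stain_jar alone. Leave any blue look-alike of the fixative_jar alone.

How it is judged (in metres and radians):
At the end, for the whole second after the job is handed in: Staining jar within 15 mm of the tray's middle each way; beaker (rack side), fixative jar (bin side) and dropper bottle (behind, +x) 17-43 mm clear of its foot and within 18 mm of the tray's centre lines; cover on it, 8 mm; all upright (0.08 rad) on the tray floor, at rest (x of stain_jar in the frame of tray between -0.015 and 0.015 m and y of stain_jar in the frame of tray between -0.015 and 0.015 m and horizontal distance between rinse_beaker and stain_jar between 0.075 and 0.101 m and x of rinse_beaker in the frame of tray between -0.018 and 0.018 m and horizontal distance between rinse_beaker and drying_rack below 0.18 m and horizontal distance between fixative_jar and stain_jar between 0.073 and 0.099 m and x of fixative_jar in the frame of tray between -0.018 and 0.018 m and horizontal distance between fixative_jar and sharps_bin below 0.18 m and horizontal distance between dropper_bottle and stain_jar between 0.062 and 0.088 m and y of dropper_bottle in the frame of tray between -0.018 and 0.018 m and x of dropper_bottle in the frame of tray above 0.04 m and z of jar_cover in the frame of stain_jar between 0.076 and 0.084 m and horizontal distance between jar_cover and stain_jar below 0.008 m and z of stain_jar in the frame of tray between 0 and 0.007 m and angle between each of stain_jar, jar_cover, rinse_beaker, fixative_jar, dropper_bottle's own z axis and vertical below 0.08 rad and linear speed of each of stain_jar, jar_cover, rinse_beaker, fixative_jar, dropper_bottle below 0.02 m/s and angular speed of each of stain_jar, jar_cover, rinse_beaker, fixative_jar, dropper_bottle below 0.2 rad/s and z of rinse_beaker in the frame of tray between 0 and 0.007 m and z of fixative_jar in the frame of tray between 0 and 0.007 m and z of dropper_bottle in the frame of tray between 0 and 0.007 m); the robot touches nothing.
It fails at once if a piece of glassware is knocked over (tilted past 0.6 rad) (angle between any of stain_jar, jar_cover, rinse_beaker, fixative_jar, dropper_bottle's own z axis and vertical above 0.6 rad).
It fails at once if the slide carton is moved more than 15 mm (distance of slide_carton from where it was at the start of the episode above 0.015 m).
It fails at once if a piece of glassware is let fall (it moves faster than 0.5 m/s while the fingers do not hold it, a drop of about 13 mm) ((linear speed of stain_jar above 0.5 m/s and contact force between stain_jar and the fingers below 0.05 N) or (linear speed of jar_cover above 0.5 m/s and contact force between jar_cover and the fingers below 0.05 N) or (linear speed of rinse_beaker above 0.5 m/s and contact force between rinse_beaker and the fingers below 0.05 N) or (linear speed of fixative_jar above 0.5 m/s and contact force between fixative_jar and the fingers below 0.05 N) or (linear speed of dropper_bottle above 0.5 m/s and contact force between dropper_bottle and the fingers below 0.05 N)).
It also fails if it takes over 134 s, if anything falls off the work surface, if the arm or the gripper's body presses on something with over 40 N, if the wrist force passes 120 N, or if a joint passes its speed limit or range.

## Working session

There is one attempt and no reset: what is moved stays moved. The work goes in short steps, Python scripts to look and compute and a tool call to move; the robot and the scene stay as the last step left them, time stands still between calls to the robot, and variables do not carry over. Pictures are saved under pics/ and viewed, and the job is handed in when it is done.

Besides the shell and the picture viewer there is one more tool, called as name(argument=value, ...), one argument or row to a line, values as JSON. play_rows: Moves the arm, as the interface text tells. Its arguments: {"type":"object","properties":{"increments":{"type":"array"},"grip":{"type":"number"},"squeeze":{"type":"number"}},"required":["increments"]}

```bash
mkdir -p pics; python3 - <<'E'
from rig import status, snapshot
import cv2,numpy as np
print(status.get_obs())
for n in ("top","side"):
    s=snapshot(n); cv2.imwrite(f"pics/{n}0.png",s["color"]); print(n,s["mtx"],s["rvec"],s["tvec"], -cv2.Rodrigues(s["rvec"])[0].T@np.array(s["tvec"]).ravel())
E
```

```text
{'t': 0.0, 'q': array([65.40441055, 35.28952571, -0.7243378 , 81.63969198,  0.46514216,
       63.22069564, -2.3138211 ]), 'qd': array([ 0.0210455 , -0.00471894, -0.00173954,  0.07838667, -0.05388704,
       -0.0905082 , -0.0364208 ]), 'tau': array([-1.99018987e-04, -4.58928716e+01,  2.08858545e-01, -1.65739882e+01,
       -6.11430849e-02,  2.04915879e-02,  2.30664627e-04]), 'position': array([ 0.25450772, -0.59729462,  0.23648737]), 'tcp_rot': array([[ 9.19933330e-01,  3.92073443e-01, -1.04135981e-03],
       [ 3.92074824e-01, -9.19930341e-01,  2.34527792e-03],
       [-3.84572962e-05, -2.56579029e-03, -9.99996708e-01]]), 'wrist_force': array([-0.39963842, -0.65943999, -1.26027803]), 'torque': array([-0.02693837, -0.05249629, -0.01990166]), 'finger_gap': 0.0931198484283387}
top [[526.98303589   0.         325.77949709]
 [  0.         526.98303589 241.72714136]
 [  0.           0.           1.        ]] [ 2.19192624 -2.13325399  0.07605096] [-3.13442652e-04  5.33598403e-01  1.04673739e+00] [ 0.43410271 -0.01164266  1.09169858]
side [[547.01898533   0.         319.7587295 ]
 [  0.         547.01898533 237.99651419]
 [  0.           0.           1.        ]] [ 0.36069189 -2.56691041  1.47656585] [0.48686648 0.09125526 1.15338918] [0.18462567 1.04881325 0.66451277]
```

View pics/top0.png

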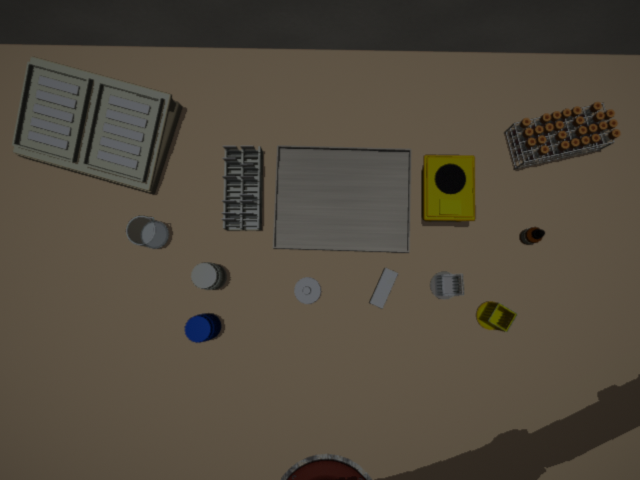

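View pics/side0.png

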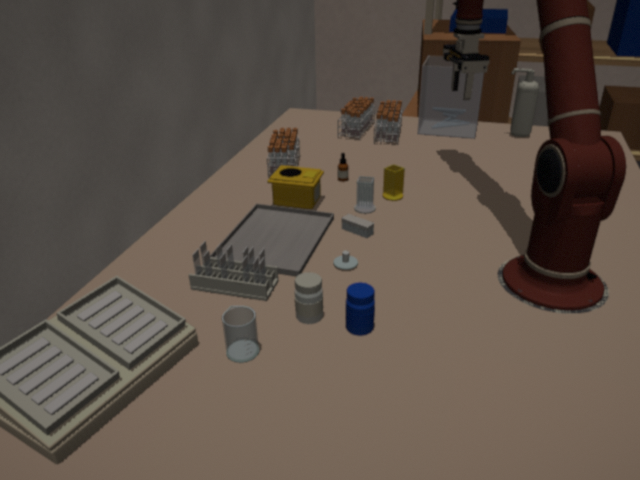

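```bash
cat > h.py <<'E'
import cv2,numpy as np
from rig import status, snapshot
class V:
    def __init__(s,n):
        d=snapshot(n); s.c=d["color"]; s.z=d["z_map"]; s.K=d["mtx"]; s.rv=np.array(d["rvec"],float); s.t=np.array(d["tvec"],float).ravel()
        s.R=cv2.Rodrigues(s.rv)[0]; s.o=-s.R.T@s.t
    def ray(s,u,v,z):
        d=s.R.T@np.linalg.inv(s.K)@np.array([u,v,1.]); return s.o+d*(z-s.o[2])/d[2]
    def pix(s,p): return cv2.projectPoints(np.array(p,float).reshape(-1,1,3),s.rv,s.t,s.K,None)[0].reshape(-1,2)
    def cloud(s):
        v,u=np.indices(s.z.shape); P=np.stack([u,v,np.ones_like(u)],-1)@np.linalg.inv(s.K).T*s.z[...,None]
        return (P-s.t)@s.R
    def crop(s,x0,y0,x1,y1,k,fn,gain=1.5):
        a=cv2.resize(s.c[y0:y1,x0:x1],None,fx=k,fy=k,interpolation=cv2.INTER_CUBIC); cv2.imwrite(fn,np.clip(a.astype(float)*gain,0,255).astype(np.uint8))
E
python3 - <<'E'
from h import *
T=V("top");S=V("side")
T.crop(110,190,350,350,3,"pics/a.png");T.crop(360,190,560,350,4,"pics/b.png");S.crop(180,140,420,380,3,"pics/c.png") if 0 else S.crop(190,140,420,340,3,"pics/c.png")
P=T.cloud();ok=T.z>0
for n,(x,y,w,h) in dict(beaker=(120,205,60,50),fix=(185,255,45,40),blue=(180,305,45,45),cover=(285,270,45,45),carton=(362,260,40,55),stain=(425,262,45,45),yel=(470,295,50,40),drop=(515,220,35,30)).items():
    p=P[y:y+h,x:x+w].reshape(-1,3); p=p[ok[y:y+h,x:x+w].ravel()]
    q=p[p[:,2]>0.012]
    print(n,len(q), q.min(0).round(3) if len(q) else '', q.max(0).round(3) if len(q) else '', np.median(q,0).round(3) if len(q) else '')
print("bench z",np.median(P[350:400,200:300,2]), "tray floor",np.median(P[180:220,310:380,2]))
E
```

```text
beaker 804 [0.513 0.345 0.012] [0.57  0.404 0.086] [0.543 0.378 0.054]
fix 782 [0.431 0.218 0.012] [0.485 0.27  0.092] [0.457 0.238 0.084]
blue 816 [0.33  0.225 0.012] [0.383 0.278 0.091] [0.358 0.245 0.084]
cover 115 [0.41  0.028 0.012] [0.459 0.076 0.038] [0.435 0.051 0.014]
carton 583 [ 0.403 -0.131  0.012] [ 0.485 -0.076  0.038] [ 0.444 -0.103  0.032]
stain 581 [ 0.431 -0.25   0.012] [ 0.477 -0.207  0.089] [ 0.453 -0.233  0.057]
yel 734 [ 0.367 -0.349  0.012] [ 0.422 -0.295  0.091] [ 0.395 -0.326  0.059]
drop 307 [ 0.541 -0.412  0.013] [ 0.572 -0.381  0.088] [ 0.555 -0.391  0.05 ]
bench z -0.00023601626023174845 tray floor 0.0028943273961349013
```

View pics/a.png

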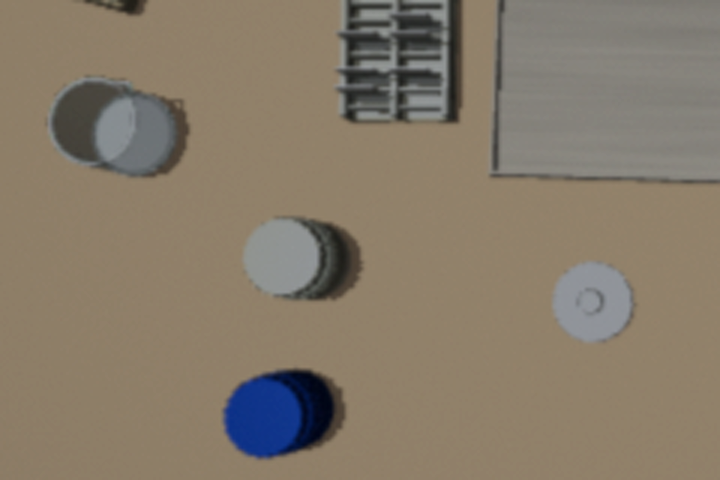

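View pics/b.png

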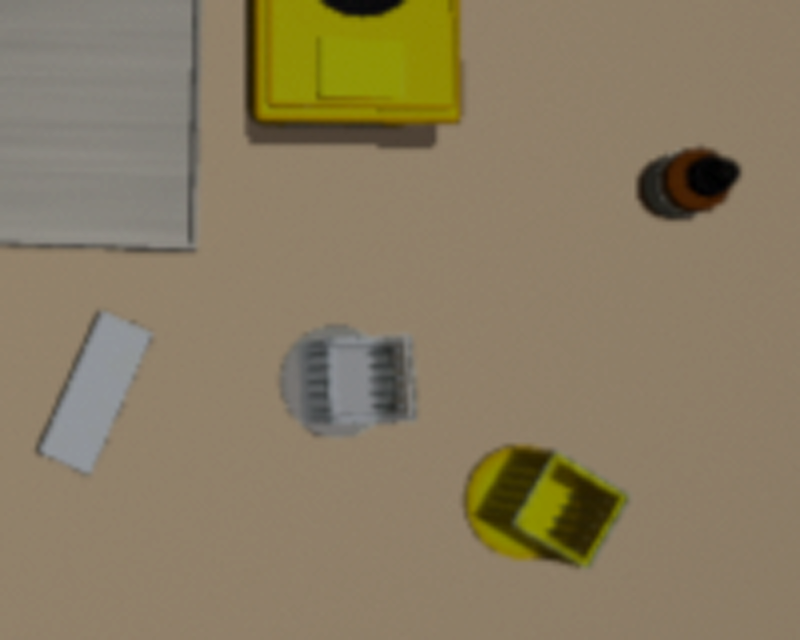

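View pics/c.png

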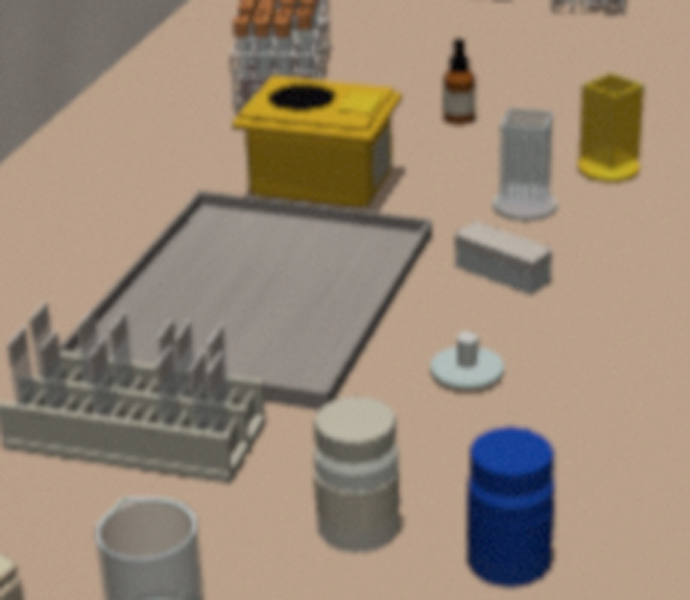

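Candidates: stain jar = clear at (447,285), not yellow (495,316). Fixative jar = white-capped at (207,275), not blue (200,328). Beaker (145,235), dropper (533,236), cover (307,290) and carton (383,288) have no rivals. The orange-capped tube racks at (560,135) are background. The crops confirm this: rack on the left (+y), bin on the right.

```bash
cat > m.py <<'E'
from h import *
def circ(T,box,zlo,zhi,zp):
    x,y,w,h=box; P=T.cloud()[y:y+h,x:x+w]; m=((P[...,2]>zlo)&(P[...,2]<zhi)&(T.z[y:y+h,x:x+w]>0)).astype(np.uint8)
    c=max(cv2.findContours(m,0,1)[0],key=cv2.contourArea).reshape(-1,2)+[x,y]
    pts=np.array([T.ray(u,v,zp)[:2] for u,v in c.astype(float)])
    (cx,cy),r=cv2.minEnclosingCircle(pts.astype(np.float32)); A=np.c_[2*pts,np.ones(len(pts))]; s=np.linalg.lstsq(A,(pts**2).sum(1),rcond=None)[0]
    return np.round([cx,cy,2*r,s[0],s[1],2*np.sqrt(s[2]+s[0]**2+s[1]**2)],4), pts
E
python3 - <<'E'
from m import *
T=V("top");S=V("side")
print("fix cap",circ(T,(185,255,45,40),.075,.1,.086)[0], "D50")
print("beaker rim",circ(T,(120,205,60,50),.07,.1,.08)[0],"D58")
print("cover disc",circ(T,(285,270,45,45),.005,.018,.010)[0],"D54", "knob",circ(T,(285,270,45,45),.025,.05,.034)[0],"D16")
print("drop body",circ(T,(515,220,35,30),.03,.055,.046)[0],"D32", "bulb",circ(T,(515,220,35,30),.06,.1,.08)[0])
r,p=circ(T,(425,262,45,45),.07,.1,.085); print("stain rect",cv2.minAreaRect(p.astype(np.float32)),p.min(0),p.max(0))
r,p=circ(T,(425,262,45,45),.005,.02,.01); print("stain foot",r)
r,p=circ(T,(362,260,40,55),.02,.05,.032); print("carton",cv2.minAreaRect(p.astype(np.float32)))
# tray
P=T.cloud(); m=((P[...,2]>.009)&(P[...,2]<.025)).astype(np.uint8); m[:,:268]=0;m[:,416:]=0;m[:140]=0;m[258:]=0
p=np.argwhere(m)[:,::-1].astype(float); pts=np.array([T.ray(u,v,.016)[:2] for u,v in p],np.float32); print("tray",len(p),cv2.minAreaRect(pts))
for C in(T,S):
    P=C.cloud();q=P[(C.z>0)&(P[...,2]>.012)&(P[...,2]<.022)&(abs(P[...,0]-.61)<.125)&(abs(P[...,1]+.01)<.15)]
    print(len(q),cv2.minAreaRect(q[:,:2].astype(np.float32)) if len(q) else '')
for n,y0,y1 in(("rack",.14,.24),("bin",-.32,-.16)):
    P=T.cloud();q=P[(T.z>0)&(P[...,2]>.02)&(P[...,0]>.5)&(P[...,0]<.75)&(P[...,1]>y0)&(P[...,1]<y1)];print(n,q.min(0),q.max(0))
for C,n in((S,"side"),):
    P=C.cloud()
    for nm,c in dict(bk=(.543,.378),fx=(.457,.242),st=(.453,-.228),dr=(.556,-.396)).items():
        q=P[(C.z>0)&(np.hypot(P[...,0]-c[0],P[...,1]-c[1])<.06)&(P[...,2]>.012)];print(nm,q.min(0).round(3),q.max(0).round(3))
E
```

```text
fix cap [0.4576 0.2438 0.0535 0.4576 0.2444 0.0499] D50
beaker rim [0.5438 0.3724 0.0643 0.5422 0.3733 0.0585] D58
cover disc [0.4339 0.0504 0.0563 0.4347 0.0505 0.0531] D54 knob [0.4346 0.0502 0.0156 0.4346 0.0502 0.0139] D16
drop body [ 0.5561 -0.3944  0.0368  0.5561 -0.3939  0.0293] D32 bulb [ 0.5547 -0.393   0.0239  0.5553 -0.3928  0.0198]
stain rect ((0.45269492268562317, -0.22773733735084534), (0.03968333825469017, 0.04340383782982826), 1.5722676515579224) [ 0.43230791 -0.24952496] [ 0.47308614 -0.20595572]
stain foot [ 0.4539 -0.2378  0.0354  0.4538 -0.2375  0.0274]
carton ((0.4440343677997589, -0.10327748209238052), (0.02909562736749649, 0.07828271389007568), 67.19097137451172)
tray 920 ((0.6264712810516357, -0.016123294830322266), (0.27992355823516846, 0.2165689766407013), 89.72325897216797)
771 ((0.6268040537834167, -0.01622132956981659), (0.28067508339881897, 0.2169688194990158), 89.84851837158203)
523 ((0.6257266998291016, -0.015597060322761536), (0.2886527180671692, 0.21828295290470123), 89.93344116210938)
rack [0.55537781 0.15085202 0.02000048] [0.72597156 0.22875208 0.08890469]
bin [ 0.57619668 -0.27236929  0.02002421] [ 0.70597578 -0.17228264  0.09274825]
bk [0.512 0.345 0.012] [0.571 0.406 0.084]
fx [0.43  0.219 0.012] [0.484 0.276 0.089]
st [ 0.431 -0.257  0.012] [ 0.473 -0.201  0.089]
dr [ 0.541 -0.41   0.012] [ 0.573 -0.375  0.085]
```

play_rows(
  increments=[
    [[2.2,4.1,0,-2.9],[4.4,8.2,0,-5.8],[6.6,12.3,0,-8.7],[8.8,16.4,0,-11.6],[11,20.5,-1,-14.5],[13.2,24.6,-2,-17.4],[15.4,28.7,-3,-20.3],[17.6,32.8,-4,-23],[19.8,36.9,-5,-23],[19.8,36.9,-5,-23]],
  ],
  grip=0,
  squeeze=15,
)

```text
t: 1.3
position: [0.4561, -0.2203, 0.1865]
tcp_rot: [[1.0, 0.016, -0.0], [0.016, -1.0, 0.006], [0.0, -0.006, -1.0]]
wrist_force: [0.1, 0.1, 0.2]
finger_gap: 0.093
```

play_rows(
  increments=[
    [[0,0,-2,1],[0,0,-3,1],[0,0,-3,1]],
  ],
)

```text
t: 1.6
position: [0.4515, -0.229, 0.1564]
tcp_rot: [[1.0, 0.018, -0.003], [0.018, -1.0, 0.001], [-0.003, -0.001, -1.0]]
wrist_force: [0.3, -0.2, -0.5]
finger_gap: 0.0928
```

```bash
python3 - <<'E'
from h import *
T=V("top"); o=status.get_obs(); print(o['position'],o['q'].round(1)); print(o['tcp_rot'].round(3)[:,1])
T.crop(380,220,520,340,5,"pics/d.png")
E
```

```text
[ 0.45213707 -0.22942188  0.15722786] [ 22.7  28.7   2.5 110.6  -1.8  40.9 -62.7]
[ 0.017 -1.    -0.001]
```

View pics/d.png

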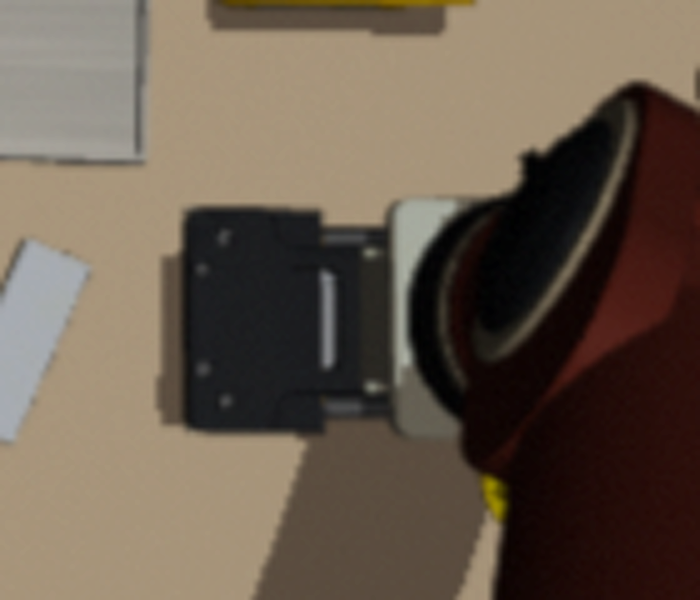

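play_rows(
  increments=[
    [[0,0.1,-2.5,0],[0,0.1,-5,0],[0,0.1,-7,0],[0,0.1,-9,0],[0,0.1,-10.2,0],[0,0.1,-10.6,0],[0,0.1,-10.6,0],[0,0.1,-10.6,0]],
  ],
)

```text
t: 2.45
position: [0.4534, -0.2284, 0.0525]
tcp_rot: [[1.0, 0.019, 0.002], [0.019, -1.0, -0.001], [0.002, 0.001, -1.0]]
wrist_force: [1.1, -0.1, -0.8]
finger_gap: 0.0929
```

play_rows(
  increments=[
    [[0,0,0,0],[0,0,0,0],[0,0,0,0],[0,0,0,0],[0,0,0,0],[0,0,0,0],[0,0,0,0],[0,0,0,0]],
  ],
  grip=1,
  squeeze=15,
)

```text
t: 3.25
position: [0.4528, -0.2281, 0.0516]
tcp_rot: [[1.0, 0.019, -0.0], [0.019, -1.0, -0.0], [-0.0, 0.0, -1.0]]
wrist_force: [0.1, -0.6, 0.2]
finger_gap: 0.0406
```

play_rows(
  increments=[
    [[0,0,1,0],[0,0,3,0],[0,0,6,0],[0,0,8,0],[2,2.5,8,0],[5,6,8,0],[8,9.8,8,0],[11,13.4,8,0],[14,17.1,8,0],[16.5,20.1,8,0]],
  ],
)

```text
t: 4.25
position: [0.6189, -0.0234, 0.132]
tcp_rot: [[1.0, 0.021, 0.0], [0.021, -1.0, 0.001], [0.0, -0.001, -1.0]]
wrist_force: [0.4, -0.5, -0.9]
finger_gap: 0.0402
```

play_rows(
  increments=[
    [[0.9,1.1,0,0],[0.9,1.1,0,0],[0.9,1.1,0,0],[0.9,1.1,0,0],[0.9,1.1,0,0]],
  ],
)

```text
t: 4.75
position: [0.6259, -0.0184, 0.1319]
tcp_rot: [[1.0, 0.015, -0.001], [0.015, -1.0, -0.001], [-0.001, 0.001, -1.0]]
wrist_force: [0.0, -0.2, -1.3]
finger_gap: 0.0404
```

play_rows(
  increments=[
    [[0,0.2,-2,0],[0,0.2,-4,0],[0,0.2,-6,0],[0,0.2,-7,0],[0,0.2,-7.4,0],[0,0.2,-7.4,0]],
  ],
)

```text
t: 5.35
position: [0.6267, -0.0145, 0.0576]
tcp_rot: [[1.0, 0.018, -0.0], [0.018, -1.0, -0.0], [-0.0, 0.0, -1.0]]
wrist_force: [0.6, 0.2, -1.4]
finger_gap: 0.0401
```

play_rows(
  increments=[
    [[0,0,-0.1,0],[0,0,-0.2,0],[0,0,-0.3,0],[0,0,-0.3,0]],
  ],
)

```text
t: 5.75
position: [0.6269, -0.0139, 0.0549]
tcp_rot: [[1.0, 0.019, 0.0], [0.019, -1.0, 0.0], [0.0, -0.0, -1.0]]
wrist_force: [-0.0, -0.8, -1.1]
finger_gap: 0.0403
```

play_rows(
  increments=[
    [[0,-0.1,-0.1,0],[0,-0.1,-0.1,0]],
  ],
)

```text
t: 5.95
position: [0.627, -0.014, 0.0547]
tcp_rot: [[1.0, 0.019, 0.001], [0.019, -1.0, 0.001], [0.001, -0.001, -1.0]]
wrist_force: [-1.7, 2.4, 4.4]
finger_gap: 0.0404
```

play_rows(
  increments=[
    [[0,0,0,0],[0,0,0,0],[0,0,0,0],[0,0,0,0],[0,0,0,0],[0,0,0,0]],
  ],
  grip=0,
)

```text
t: 6.55
position: [0.6268, -0.0151, 0.0535]
tcp_rot: [[1.0, 0.019, -0.0], [0.019, -1.0, -0.0], [-0.0, 0.0, -1.0]]
wrist_force: [0.6, -0.3, -0.1]
finger_gap: 0.0838
```

play_rows(
  increments=[
    [[0,0,2,0],[0,0,5,0],[0,0,9,0],[0,0,13,0],[0,0,13,0]],
  ],
)

```text
t: 7.05
position: [0.6308, -0.0152, 0.1902]
tcp_rot: [[1.0, 0.019, 0.013], [0.019, -1.0, -0.0], [0.013, 0.0, -1.0]]
wrist_force: [0.0, -0.3, 0.7]
finger_gap: 0.0931
```

```bash
python3 - <<'E'
from m import *
T=V("top"); S=V("side")
a=T.c[205:255,120:180];b=S.c[300:370,210:270]
a=cv2.resize(a,(420,350),interpolation=2);b=cv2.resize(b,(300,350),interpolation=2)
cv2.imwrite("pics/e.png",np.clip(np.hstack([a,b])*1.7,0,255))
r,p=circ(T,(120,205,60,50),.07,.1,.08); c=r[3:5]; d=p-c; R=np.hypot(*d.T); i=R.argsort()[-6:]; print(R[i],np.degrees(np.arctan2(d[i,1],d[i,0])))
E
```

```text
[0.03079346 0.03115299 0.03137061 0.03247823 0.03258327 0.03386659] [-104.00359242  -45.62667871  -35.25121089  -43.00494485  -38.02424128
  -40.59254214][ WARN:0@5.392] global loadsave.cpp:1063 imwrite_ Unsupported depth image for selected encoder is fallbacked to CV_8U.
```

View pics/e.png

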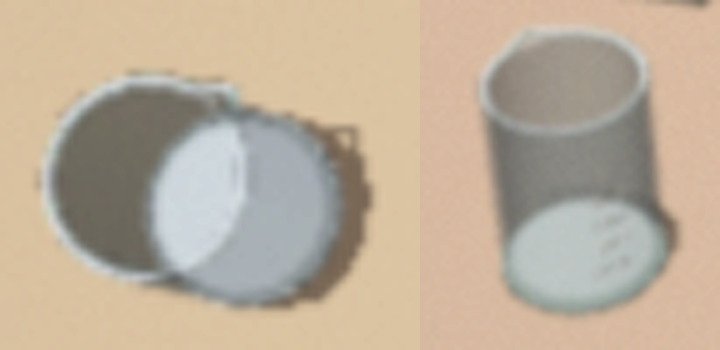

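The picture shows the spout at the rim's upper right (rim around (140,175) in the crop). That is -40° in the world, so a grip along x stays clear of it.

play_rows(
  increments=[
    [[-0.8,3.9,0,8.5],[-1.7,7.8,0,17],[-2.5,11.6,0,25.5],[-3.4,15.5,0,34],[-4.2,19.4,0,42.5],[-5.1,23.3,0,51],[-6,27.2,0,59.5],[-6.8,31,0,68],[-7.6,34.9,0,76.5],[-8.5,38.8,0,85]],
  ],
)

```text
t: 8.15
position: [0.5404, 0.3736, 0.1812]
tcp_rot: [[0.062, 0.998, -0.004], [0.998, -0.062, -0.002], [-0.003, -0.003, -1.0]]
wrist_force: [0.3, -0.2, -0.2]
finger_gap: 0.0929
```

play_rows(
  increments=[
    [[0,0,-2,6],[0,0,-4,6],[0,0,-4,6],[0,0,-4,6]],
  ],
)

```text
t: 8.55
position: [0.5412, 0.3723, 0.1421]
tcp_rot: [[-0.036, 0.999, -0.003], [0.999, 0.036, -0.002], [-0.002, -0.003, -1.0]]
wrist_force: [-0.2, 1.0, 0.3]
finger_gap: 0.0928
```

play_rows(
  increments=[
    [[0.1,0.1,-2,-2],[0.1,0.1,-4,-2],[0.1,0.1,-6,-2],[0.1,0.1,-8,-2],[0.1,0.1,-9,-2],[0.1,0.1,-9.3,-2],[0.1,0.1,-9.3,-2]],
  ],
)

```text
t: 9.25
position: [0.5432, 0.3743, 0.0511]
tcp_rot: [[-0.001, 1.0, 0.001], [1.0, 0.001, 0.001], [0.001, 0.001, -1.0]]
wrist_force: [0.5, -0.1, -0.1]
finger_gap: 0.0931
```

play_rows(
  increments=[
    [[0,0,0,0],[0,0,0,0],[0,0,0,0],[0,0,0,0],[0,0,0,0],[0,0,0,0],[0,0,0,0],[0,0,0,0]],
  ],
  grip=1,
  squeeze=12,
)

```text
t: 10.05
position: [0.5428, 0.3741, 0.0509]
tcp_rot: [[-0.001, 1.0, -0.0], [1.0, 0.001, 0.0], [0.0, -0.0, -1.0]]
wrist_force: [-0.6, -0.1, 2.2]
finger_gap: 0.0578
```

play_rows(
  increments=[
    [[0,0,1,0],[0,0,3,0],[0,0,6,0],[0,0,9,0],[0,0,12,0],[1,-3,14,0],[2,-7,14,0],[3,-11,14,0],[4,-15,14,0],[5.1,-18.5,14,0]],
  ],
)

```text
t: 11.05
position: [0.5941, 0.1864, 0.1911]
tcp_rot: [[-0.0, 1.0, 0.0], [1.0, 0.0, -0.001], [-0.001, 0.0, -1.0]]
wrist_force: [-0.5, -0.1, -2.2]
finger_gap: 0.0578
```

play_rows(
  increments=[
    [[1,-3.5,0,0],[2,-7,0,0],[2.8,-10,0,0],[3.3,-11.6,0,0],[3.3,-11.6,0,0],[3.3,-11.6,0,0],[3.3,-11.6,0,0],[3.3,-11.6,0,0]],
  ],
)

```text
t: 11.85
position: [0.6263, 0.0758, 0.1908]
tcp_rot: [[-0.005, 1.0, -0.0], [1.0, 0.005, 0.001], [0.001, -0.0, -1.0]]
wrist_force: [-1.2, -1.3, -0.9]
finger_gap: 0.0578
```

play_rows(
  increments=[
    [[0,-0.2,-3,0],[0,-0.2,-6,0],[0,-0.2,-9,0],[0,-0.2,-11.5,0],[0,-0.2,-13,0],[0,-0.2,-13.3,0],[0,-0.2,-13.5,0],[0,-0.2,-13.6,0],[0,-0.2,-13.7,0],[0,-0.2,-13.7,0]],
  ],
)

```text
t: 12.85
position: [0.6273, 0.0711, 0.0545]
tcp_rot: [[-0.001, 1.0, 0.002], [1.0, 0.001, 0.0], [0.0, 0.002, -1.0]]
wrist_force: [0.4, 0.2, -1.1]
finger_gap: 0.0577
```

```bash
python3 - <<'E'
from rig import status
o=status.get_obs(); print(o['position'],o['wrist_force'])
E
```

```text
[0.62732654 0.07109303 0.05450725] [ 0.39281141  0.24835997 -1.07124659]
```

play_rows(
  increments=[
    [[0,0,-0.1,0],[0,0,-0.1,0]],
  ],
)

```text
t: 13.05
position: [0.6274, 0.0711, 0.0538]
tcp_rot: [[-0.001, 1.0, 0.001], [1.0, 0.001, 0.0], [0.0, 0.001, -1.0]]
wrist_force: [-0.2, 0.2, 4.8]
finger_gap: 0.0573
```

play_rows(
  increments=[
    [[0,0,0,0],[0,0,0,0],[0,0,0,0],[0,0,0,0],[0,0,0,0],[0,0,0,0]],
  ],
  grip=0,
)

```text
t: 13.65
position: [0.6268, 0.0711, 0.0525]
tcp_rot: [[-0.001, 1.0, -0.0], [1.0, 0.001, 0.0], [0.0, -0.0, -1.0]]
wrist_force: [-0.6, 0.6, 0.2]
finger_gap: 0.0926
```

play_rows(
  increments=[
    [[0,0,2,0],[0,0,5,0],[0,0,9,0],[0,0,13,0],[-2,2,14,0],[-5,6,14,0],[-9,10,14,0],[-13,13.5,14,0],[-16,16.5,14,0],[-16.9,17.4,14,0]],
  ],
)

```text
t: 14.65
position: [0.4528, 0.2501, 0.1933]
tcp_rot: [[-0.011, 1.0, -0.002], [1.0, 0.011, 0.003], [0.003, -0.002, -1.0]]
wrist_force: [0.3, 0.6, 1.2]
finger_gap: 0.093
```

play_rows(
  increments=[
    [[0,0,-1,0],[0,0,-3,0],[0,0,-4,0],[0,0,-4,0],[0,0,-4,0]],
  ],
  grip=0.2,
)

```text
t: 15.15
position: [0.4588, 0.2441, 0.1523]
tcp_rot: [[0.001, 1.0, -0.0], [1.0, -0.001, -0.0], [-0.0, -0.0, -1.0]]
wrist_force: [0.1, 0.4, 0.0]
finger_gap: 0.0744
```

play_rows(
  increments=[
    [[-0.1,0,-2,0],[-0.1,0,-4,0],[-0.1,0,-6,0],[-0.1,0,-8,0],[-0.1,0,-10,0],[-0.1,0,-10.6,0],[-0.1,0,-10.6,0],[-0.1,0,-10.6,0]],
  ],
)

```text
t: 15.95
position: [0.4576, 0.2454, 0.0475]
tcp_rot: [[-0.001, 1.0, 0.002], [1.0, 0.001, 0.001], [0.001, 0.002, -1.0]]
wrist_force: [-0.1, -0.4, 0.5]
finger_gap: 0.0744
```

play_rows(
  increments=[
    [[0,0,0,0],[0,0,0,0],[0,0,0,0],[0,0,0,0],[0,0,0,0],[0,0,0,0],[0,0,0,0]],
  ],
  grip=1,
  squeeze=18,
)

```text
t: 16.65
position: [0.4573, 0.2453, 0.0472]
tcp_rot: [[-0.001, 1.0, 0.001], [1.0, 0.001, 0.0], [0.0, 0.001, -1.0]]
wrist_force: [0.1, 0.9, 6.4]
finger_gap: 0.0531
```

play_rows(
  increments=[
    [[0,0,1,0],[0,0,3,0],[0,0,6,0],[0,0,9,0],[0,0,12,0],[1.5,-3,13,0],[3.2,-6.5,13,0],[5,-10.3,13,0],[6.9,-14.1,13,0],[8.8,-18,13,0]],
  ],
)

```text
t: 17.65
position: [0.5442, 0.0635, 0.1763]
tcp_rot: [[-0.002, 1.0, -0.002], [1.0, 0.002, -0.0], [-0.0, -0.002, -1.0]]
wrist_force: [0.7, 1.3, -3.4]
finger_gap: 0.0537
```

play_rows(
  increments=[
    [[1.9,-3.9,0,0],[3.8,-7.8,0,0],[5.6,-11.5,0,0],[7,-14.3,0,0],[8,-16.4,0,0],[8.1,-16.6,0,0],[8.1,-16.6,0,0],[8.1,-16.6,0,0],[8.1,-16.6,0,0]],
  ],
)

```text
t: 18.55
position: [0.6252, -0.0986, 0.1767]
tcp_rot: [[-0.005, 1.0, -0.001], [1.0, 0.005, 0.001], [0.001, -0.001, -1.0]]
wrist_force: [-0.6, -0.8, -2.4]
finger_gap: 0.0533
```

play_rows(
  increments=[
    [[0.1,-0.1,-3,0],[0.1,-0.1,-6,0],[0.1,-0.1,-9,0],[0.1,-0.1,-11,0],[0.1,-0.1,-12,0],[0.1,-0.1,-12.4,0],[0.1,-0.1,-12.5,0],[0.1,-0.1,-12.6,0],[0.1,-0.1,-12.7,0],[0.1,-0.1,-12.7,0]],
  ],
)

```text
t: 19.55
position: [0.6272, -0.102, 0.0504]
tcp_rot: [[-0.001, 1.0, 0.001], [1.0, 0.001, -0.0], [-0.0, 0.001, -1.0]]
wrist_force: [-0.2, -0.1, -2.9]
finger_gap: 0.0536
```

```bash
python3 - <<'E'
from m import *
T=V("top");S=V("side")
o=status.get_obs(); print(o['position'],o['wrist_force'])
S.crop(180,160,360,300,4,"pics/f.png")
E
```

```text
[ 0.62718899 -0.10205201  0.05032237] [ 0.17128543 -0.30960151 -0.7498605 ]
```

View pics/f.png

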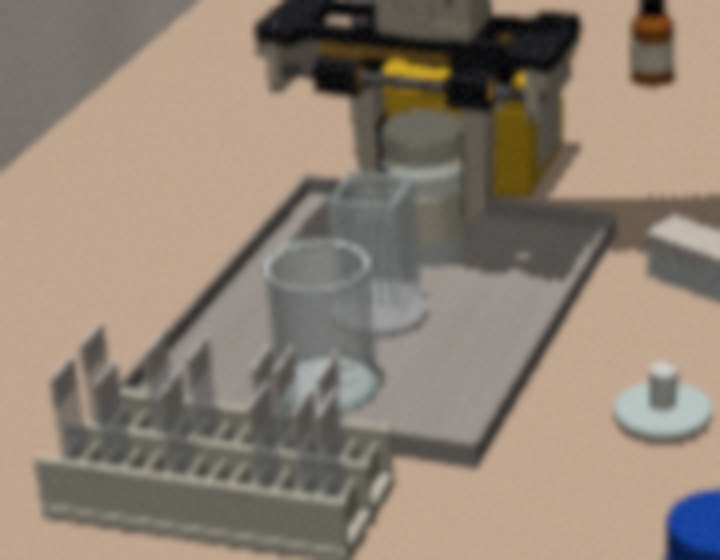

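The picture shows the beaker (320,325), stain jar (385,255) and fixative jar (425,180) upright in one row. Next I lower the last fraction, release, and go for the dropper bottle.

play_rows(
  increments=[
    [[0,0,-0.1,0],[0,0,-0.1,0]],
  ],
)

```text
t: 19.85
position: [0.6272, -0.1021, 0.0503]
tcp_rot: [[-0.001, 1.0, 0.001], [1.0, 0.001, -0.001], [-0.001, 0.001, -1.0]]
wrist_force: [-2.1, -0.1, 4.9]
finger_gap: 0.0536
```

play_rows(
  increments=[
    [[0,0,0,0],[0,0,0,0],[0,0,0,0],[0,0,0,0],[0,0,0,0],[0,0,0,0]],
  ],
  grip=0,
)

```text
t: 20.45
position: [0.6268, -0.1019, 0.0485]
tcp_rot: [[-0.001, 1.0, -0.0], [1.0, 0.001, 0.0], [0.0, -0.0, -1.0]]
wrist_force: [-0.5, 0.8, 0.4]
finger_gap: 0.0922
```

play_rows(
  increments=[
    [[0,0,2,0],[0,0,5,0],[0,0,9,0],[0,0,13,0],[-0.8,-3.3,15,-8.5],[-2.2,-8.3,15,-17],[-3.5,-13,15,-25.5],[-4.8,-18,15,-34],[-6.1,-23,15,-42.5],[-7,-27,15,-51]],
  ],
)

```text
t: 21.45
position: [0.5554, -0.3747, 0.1988]
tcp_rot: [[0.781, 0.625, -0.0], [0.625, -0.781, -0.001], [-0.001, 0.0, -1.0]]
wrist_force: [0.5, -0.5, 0.1]
finger_gap: 0.093
```

play_rows(
  increments=[
    [[-0.1,-1.5,0,-8.5],[-0.1,-2.1,0,-17],[-0.1,-2.1,0,-25.5],[-0.1,-2.1,-2,-34],[-0.1,-2.1,-3,-39],[-0.1,-2.1,-3,-39],[-0.1,-2.1,-3,-39],[-0.1,-2.1,-3,-39]],
  ],
  grip=0.3,
)

```text
t: 22.25
position: [0.5563, -0.3932, 0.1695]
tcp_rot: [[1.0, 0.003, 0.002], [0.003, -1.0, -0.001], [0.002, 0.001, -1.0]]
wrist_force: [0.0, -0.3, 0.8]
finger_gap: 0.0648
```

play_rows(
  increments=[
    [[0,-0.1,-2.5,0],[0,-0.1,-5,0],[0,-0.1,-7.5,0],[0,-0.1,-10,0],[0,-0.1,-12,0],[0,-0.1,-13.2,0],[0,-0.1,-13.5,0],[0,-0.1,-13.5,0],[0,-0.1,-13.5,0]],
  ],
)

```text
t: 23.15
position: [0.5567, -0.3946, 0.0351]
tcp_rot: [[1.0, 0.002, 0.002], [0.002, -1.0, -0.001], [0.002, 0.001, -1.0]]
wrist_force: [-0.2, 0.1, 0.7]
finger_gap: 0.065
```

play_rows(
  increments=[
    [[0,0,0,0],[0,0,0,0],[0,0,0,0],[0,0,0,0],[0,0,0,0],[0,0,0,0],[0,0,0,0]],
  ],
  grip=1,
  squeeze=10,
)

```text
t: 23.85
position: [0.5559, -0.3944, 0.0339]
tcp_rot: [[1.0, 0.001, 0.001], [0.001, -1.0, -0.001], [0.001, 0.001, -1.0]]
wrist_force: [-0.1, -0.3, 1.0]
finger_gap: 0.0317
```

play_rows(
  increments=[
    [[0,0,1,0],[0,0,3,0],[0,0,7,0],[0,0,11,0],[0,0,14,0],[1.2,3,15,0],[2.7,7,15,0],[4.3,11,15,0],[5.8,15,15,0],[7.3,19,15,0]],
  ],
)

```text
t: 24.85
position: [0.629, -0.2018, 0.1841]
tcp_rot: [[1.0, 0.002, -0.0], [0.002, -1.0, 0.001], [-0.0, -0.001, -1.0]]
wrist_force: [-0.2, -0.0, -0.1]
finger_gap: 0.032
```

play_rows(
  increments=[
    [[1.6,4,0,0],[3.1,8,0,0],[4.6,12,0,0],[6,15.5,0,0],[7,18,0,0],[7.3,18.9,0,0],[7.3,18.9,0,0],[7.3,18.9,0,0],[7.3,18.9,0,0]],
  ],
)

```text
t: 25.75
position: [0.7012, -0.0184, 0.1839]
tcp_rot: [[1.0, -0.003, -0.0], [-0.003, -1.0, -0.002], [-0.0, 0.002, -1.0]]
wrist_force: [0.3, 0.4, 0.1]
finger_gap: 0.0315
```

play_rows(
  increments=[
    [[0,0.1,-3,0],[0,0.1,-6,0],[0,0.1,-9,0],[0,0.1,-12,0],[0,0.1,-13.5,0],[0,0.1,-14.3,0],[0,0.1,-14.5,0],[0,0.1,-14.6,0],[0,0.1,-14.7,0],[0,0.1,-14.7,0]],
  ],
)

```text
t: 26.75
position: [0.7025, -0.0139, 0.0378]
tcp_rot: [[1.0, 0.002, 0.002], [0.002, -1.0, 0.0], [0.002, -0.0, -1.0]]
wrist_force: [-0.8, -0.4, -0.2]
finger_gap: 0.0312
```

play_rows(
  increments=[
    [[0,0,-0.1,0],[0,0,-0.1,0]],
  ],
)

```text
t: 26.95
position: [0.7025, -0.0139, 0.0369]
tcp_rot: [[1.0, 0.002, 0.002], [0.002, -1.0, 0.0], [0.002, -0.0, -1.0]]
wrist_force: [-1.1, 0.3, 2.5]
finger_gap: 0.0315
```

play_rows(
  increments=[
    [[0,0,0,0],[0,0,0,0],[0,0,0,0],[0,0,0,0],[0,0,0,0]],
  ],
  grip=0.3,
)

```text
t: 27.45
position: [0.7017, -0.014, 0.0354]
tcp_rot: [[1.0, 0.001, -0.0], [0.001, -1.0, 0.0], [-0.0, -0.0, -1.0]]
wrist_force: [0.4, 0.3, -0.1]
finger_gap: 0.064
```

play_rows(
  increments=[
    [[0,0,2,0],[0,0,5,0],[0,0,9,0],[0,0,13,0],[-3,0.7,13,0],[-8,1.9,13,0],[-13,3.1,13,0],[-18,4.3,13,0],[-22,5.3,13,0],[-25,6,13,0]],
  ],
)

```text
t: 28.45
position: [0.4483, 0.0468, 0.1658]
tcp_rot: [[1.0, 0.003, -0.002], [0.003, -1.0, 0.0], [-0.002, -0.0, -1.0]]
wrist_force: [0.5, 0.5, -0.4]
finger_gap: 0.065
```

play_rows(
  increments=[
    [[-1.8,0.4,-2,0],[-1.8,0.4,-4,0],[-1.8,0.4,-6,0],[-1.8,0.4,-7,0],[-1.8,0.4,-7,0]],
  ],
  grip=0.5,
)

```text
t: 28.95
position: [0.4332, 0.0499, 0.0948]
tcp_rot: [[1.0, 0.001, -0.002], [0.001, -1.0, -0.0], [-0.002, 0.0, -1.0]]
wrist_force: [-0.0, 0.3, 0.4]
finger_gap: 0.0462
```

```bash
python3 - <<'E'
from m import *
T=V("top");S=V("side")
o=status.get_obs(); print(o['position'])
T.crop(260,130,430,310,3,"pics/g.png")
P=T.cloud();ok=T.z>0
def box(px,w): u,v=T.pix(px)[0]; return (int(u-w),int(v-w),2*w,2*w)
print("beaker",circ(T,box((.627,.071,.08),20),.07,.1,.083)[0])
print("fix",circ(T,box((.627,-.102,.086),16),.075,.1,.089)[0])
print("drop body",circ(T,box((.702,-.015,.049),14),.03,.058,.049)[0],"bulb",circ(T,box((.702,-.015,.08),12),.06,.1,.083)[0])
r,p=circ(T,box((.627,-.015,.088),15),.07,.1,.088); print("stain",cv2.minAreaRect(p.astype(np.float32)))
S.crop(180,160,380,300,4,"pics/g2.png")
E
```

```text
[0.43429806 0.0500228  0.09594762]
beaker [0.6282 0.069  0.0649 0.6272 0.0714 0.0582]
fix [ 0.6257 -0.1012  0.053   0.6257 -0.1008  0.0498]
drop body [ 0.7006 -0.013   0.0361  0.7007 -0.014   0.0289] bulb [ 0.6991 -0.0141  0.021   0.6991 -0.0142  0.0186]
stain ((0.6266102194786072, -0.01488754153251648), (0.04304433986544609, 0.040438733994960785), 1.559159755706787)
```

View pics/g.png

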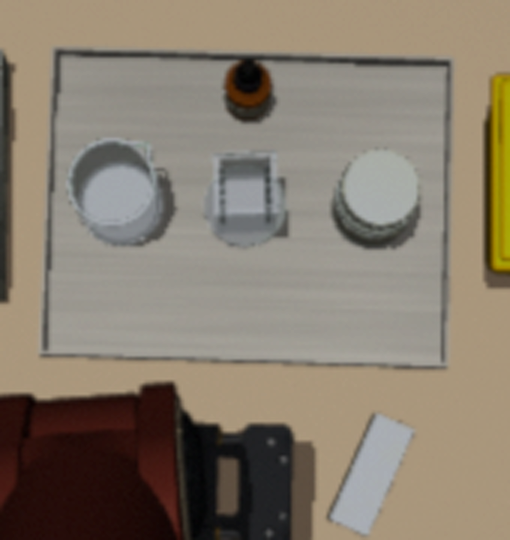

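View pics/g2.png

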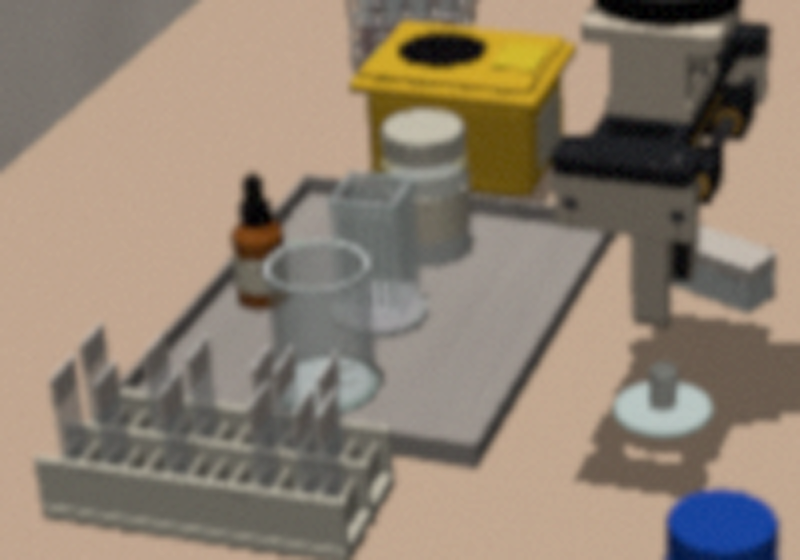

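All four vessels are upright at their targets: stain (250,200), beaker (115,190), fixative (378,200) and dropper (248,90) in the top crop. The offsets measure about 86, 86 and 74 mm. The cover is next.

play_rows(
  increments=[
    [[0,0,-2,0],[0,0,-4,0],[0,0,-5.5,0],[0,0,-6,0],[0,0,-6.3,0],[0,0,-6.3,0],[0,0,-6.3,0],[0,0,-6.3,0]],
  ],
)

```text
t: 29.85
position: [0.4343, 0.0501, 0.0333]
tcp_rot: [[1.0, 0.001, 0.001], [0.001, -1.0, 0.0], [0.001, -0.0, -1.0]]
wrist_force: [-0.6, 0.3, -0.3]
finger_gap: 0.0464
```

play_rows(
  increments=[
    [[0,0,0,0],[0,0,0,0],[0,0,0,0],[0,0,0,0],[0,0,0,0],[0,0,0,0],[0,0,0,0]],
  ],
  grip=1,
  squeeze=10,
)

```text
t: 30.55
position: [0.4338, 0.0501, 0.0326]
tcp_rot: [[1.0, 0.002, 0.0], [0.002, -1.0, 0.0], [0.0, -0.0, -1.0]]
wrist_force: [-1.1, 0.1, -0.3]
finger_gap: 0.0158
```

play_rows(
  increments=[
    [[0,0,1,0],[0,0,3,0],[0,0,6,0],[0,0,9,0],[0,0,12,0],[0,0,13,0],[3,-1,13,0],[6.5,-2.2,13,0],[10,-3.4,13,0],[13.5,-4.6,13,0]],
  ],
)

```text
t: 31.55
position: [0.5694, 0.0036, 0.1621]
tcp_rot: [[1.0, 0.002, -0.002], [0.002, -1.0, 0.0], [-0.002, -0.0, -1.0]]
wrist_force: [0.9, 0.5, -1.4]
finger_gap: 0.0155
```

play_rows(
  increments=[
    [[2.5,-0.9,0,0],[4.7,-1.6,0,0],[5.7,-1.9,0,0],[5.7,-1.9,-1,0],[5.7,-1.9,-2,0],[5.7,-1.9,-3,0],[5.7,-1.9,-3,0],[5.7,-1.9,-3,0],[5.7,-1.9,-3,0]],
  ],
)

```text
t: 32.45
position: [0.6259, -0.0148, 0.1331]
tcp_rot: [[1.0, 0.002, 0.001], [0.002, -1.0, 0.0], [0.001, -0.0, -1.0]]
wrist_force: [0.3, 0.2, 1.2]
finger_gap: 0.0156
```

```bash
python3 - <<'E'
from m import *
o=status.get_obs(); print(o['position'],o['finger_gap'],o['tcp_rot'].round(4)[:,2])
S=V("side");T=V("top")
S.crop(200,140,360,280,4,"pics/i.png")
E
```

```text
[ 0.62593822 -0.01477769  0.1330856 ] 0.01555338930365963 [ 8.e-04  1.e-04 -1.e+00]
```

View pics/i.png

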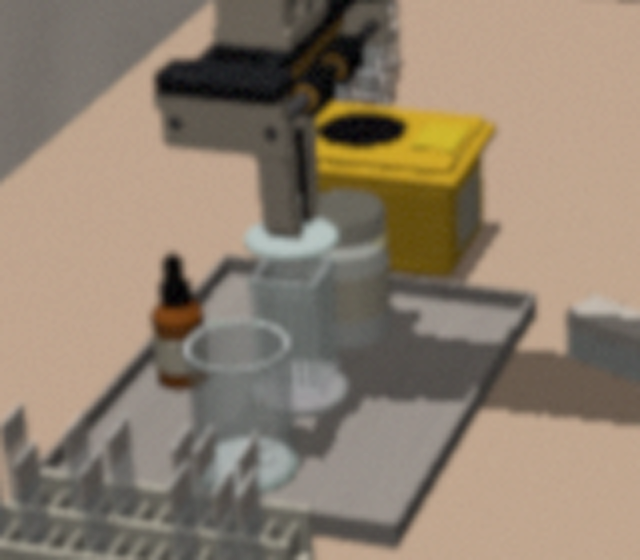

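The cover (290,238 in the crop) hangs level above the jar mouth. I'll lower it 17–18 mm slowly.

play_rows(
  increments=[
    [[0,0,-0.4,0],[0,0,-0.8,0],[0,0,-1.1,0],[0,0,-1.3,0],[0,0,-1.5,0],[0,0,-1.6,0],[0,0,-1.7,0],[0,0,-1.7,0],[0,0,-1.7,0]],
  ],
)

```text
t: 33.45
position: [0.6259, -0.0149, 0.1158]
tcp_rot: [[1.0, 0.001, 0.0], [0.001, -1.0, 0.0], [0.0, -0.0, -1.0]]
wrist_force: [-0.3, -0.4, 0.3]
finger_gap: 0.0159
```

play_rows(
  increments=[
    [[0,0,-0.1,0],[0,0,-0.1,0]],
  ],
)

```text
t: 33.65
position: [0.6261, -0.015, 0.1157]
tcp_rot: [[1.0, 0.001, 0.001], [0.001, -1.0, 0.0], [0.001, -0.0, -1.0]]
wrist_force: [-1.3, 0.9, 4.6]
finger_gap: 0.0159
```

Contact came at exactly the seated height, so I release and retreat. The opening is limited to stay clear of the neighbours.

play_rows(
  increments=[
    [[0,0,0,0],[0,0,0,0],[0,0,0,0],[0,0,0,0],[0,0,0,0]],
  ],
  grip=0.5,
)

```text
t: 34.15
position: [0.6258, -0.015, 0.1145]
tcp_rot: [[1.0, 0.001, -0.0], [0.001, -1.0, 0.0], [-0.0, -0.0, -1.0]]
wrist_force: [-0.6, 0.4, 0.0]
finger_gap: 0.0461
```

play_rows(
  increments=[
    [[0,0,1,0],[0,0,3,0],[0,0,6,0],[0,0,10,0],[-3,-3,12,0],[-7,-7,12,0],[-10,-11,12,0],[-13,-15,12,0],[-14,-19,12,0],[-14,-22,12,0]],
  ],
)

```text
t: 35.15
position: [0.4828, -0.2391, 0.2361]
tcp_rot: [[1.0, -0.004, -0.0], [-0.004, -1.0, -0.002], [-0.0, 0.002, -1.0]]
wrist_force: [0.3, 0.3, -0.1]
finger_gap: 0.0464
```

```bash
python3 - <<'E'
from m import *
S=V("side");T=V("top")
o=status.get_obs(); print(o['t'],o['position'])
S.crop(200,140,360,280,4,"pics/j.png");T.crop(260,130,430,310,3,"pics/k.png")
def box(px,w): u,v=T.pix(px)[0]; return (int(u-w),int(v-w),2*w,2*w)
print("disc",circ(T,box((.6265,-.015,.093),20),.082,.102,.093)[0],"knob",circ(T,box((.6265,-.015,.117),12),.108,.13,.117)[0])
print("beaker",circ(T,box((.627,.071,.08),20),.07,.1,.083)[0])
print("fix",circ(T,box((.627,-.102,.086),16),.075,.1,.089)[0])
print("drop",circ(T,box((.702,-.015,.049),14),.03,.058,.049)[0])
r,p=circ(T,(362,260,40,55),.02,.05,.032); print("carton",cv2.minAreaRect(p.astype(np.float32)))
E
```

```text
35.25 [ 0.48415409 -0.24132639  0.23581525]
disc [ 0.6263 -0.0143  0.0562  0.6264 -0.015   0.0531] knob [ 0.6258 -0.0157  0.0155  0.6258 -0.0151  0.0142]
beaker [0.6282 0.069  0.0649 0.6272 0.0715 0.0582]
fix [ 0.6253 -0.1011  0.0537  0.6256 -0.1008  0.05  ]
drop [ 0.7008 -0.0137  0.0362  0.701  -0.0141  0.0291]
carton ((0.4440343677997589, -0.10327748209238052), (0.02909562736749649, 0.07828271389007568), 67.19097137451172)
```

View pics/j.png

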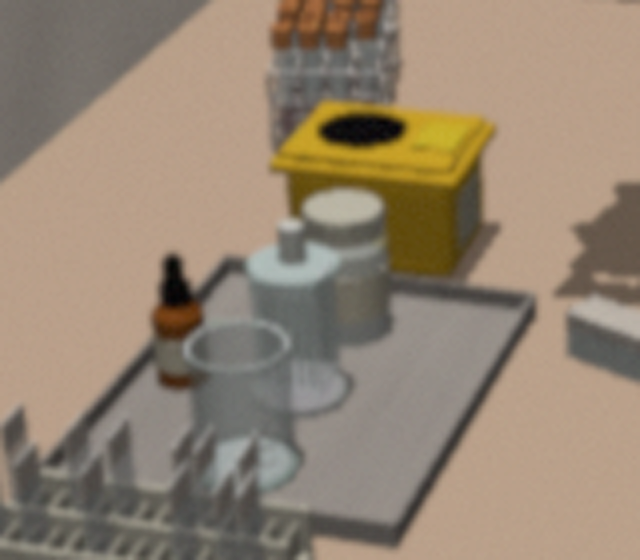

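View pics/k.png

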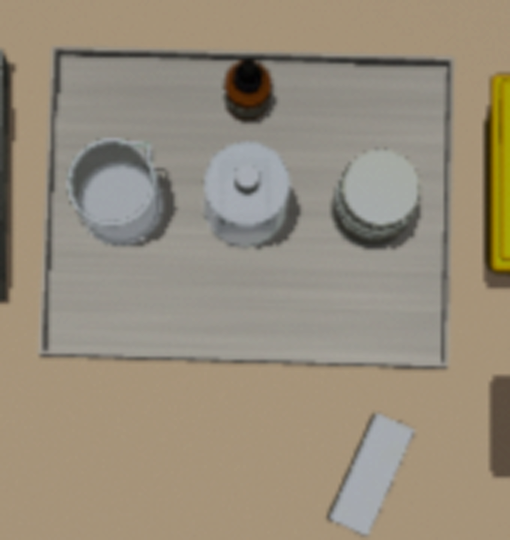

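The cover sits level and centred on the jar (290,262 in the side crop). Everything is upright, the carton has not moved, and the arm is clear.

```bash
python3 -c "
from rig import env
print(env.hand_in())"
```

```text
the job is handed in; nothing more can be done
None
```

The staining line is set out in the tray and the job was handed in at about 35 s of the 134 s allowed. Nothing was knocked over, and no verdict was reported.

I moved the clear staining jar, the beaker, the white-capped fixative jar and the dropper bottle into the tray. I then seated the cover, which made contact at the expected seated height. I left the yellow and blue look-alikes alone.

The last camera checks, taken before hand-in, all fell within the limits:

| Item | Measured | Limit |
|---|---|---|
| Staining jar from tray centre | about 1 mm | 15 mm each way |
| Beaker to staining jar, centre to centre | about 86 mm | 75–101 mm |
| Fixative jar to staining jar | about 86 mm | 73–99 mm |
| Dropper bottle to staining jar | about 74 mm | 62–88 mm |
| Cover to jar centre | about 1 mm or less | 8 mm |

- **Line-up:** the beaker, fixative jar and dropper bottle are within about 2 mm of the tray's centre lines.
- **Stability:** everything stood upright, and the carton measured exactly where it started.
- **Robot:** the gripper was well clear of the glass.

The staining jar's own position was last measured before the cover went on, because the cover hides it from above. No check failed or disagreed.

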